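Pull the nested parts cup and set it in the empty dish

TASK

We need a cup for the screws coming out of the vice: pull the narrow steel cup straight up out of the larger cup that grips it, and stand it upright in the empty round wooden dish (the other dish holds a jar). Set it down rather than dropping it, let go of it, and leave the nested wide bowls as they are.

Things in the scene. Friction and masses are not known exactly. Their poses are not given: they have to be found in the camera images.
- cup: Narrow open steel cup, loose, upright, nested in the outer cup; about 0.12 kg. Round, slightly tapered: 75 mm high, outer diameter 48 mm at the foot, 56 mm at the rim, wall 2 mm. Origin: centre of its underside; z up its axis. Its top 34 mm stands out above the outer cup's rim and can be gripped there from above across the outside (55 mm).
- nest: Fixed outer steel cup, rim 67 mm across and 63 mm above the origin, on a plywood disc 90 mm across, 18 mm thick. Origin: centre of the disc's underside, on the bench; z up. The narrow cup stands on its floor, 22 mm above the origin, gripped by 3 spring tongues (about 3 N each): a straight pull of about 5 to 9 N, weight included, draws it out; free after 41 mm.
- dish: The empty one of two equal shallow round wooden dishes fixed to the bench: 90 mm outer diameter, 14 mm high, flat floor about 72 mm across, 6 mm above the origin. Origin: centre of its underside, on the bench; z up. The other dish holds a closed jar, 48 mm in diameter, its top about 81 mm above the bench.
- bowl: Bystander, to be left alone: wide loose steel bowl, 114 mm across its rim, 35 mm high, nested in an equal bowl fixed to a plywood disc. Origin: centre of its underside, 26 mm above the bench; its rim is 61 mm above the bench.
Not all that is in view belongs to the job. What is shaped like the nest but purple is not meant.

How it is judged:
By the outcome, as a careful person would: the job done as asked, in the order asked, and still so for the second after the job is handed in, with the robot touching nothing.
It also fails if it takes over 43 s, if anything falls off the work surface, if the arm or the gripper's body presses on something with over 40 N, if the wrist force passes 120 N, or if a joint passes its speed limit or range.

ROBOT

A 6-joint arm with a two-finger parallel gripper is mounted at the origin on the work surface. World frame = base frame: x ahead of the robot, y to its left, z up, the work surface at z = 0. Lengths are in m, angles in rad, forces in N, time in s.
With the tool pointing down it reaches from about 0.35 to 0.975 m from the base axis. Payload 4.9 kg.
Tool frame: the origin (TCP) lies on the centre line of the jaws, within the pads' length; the fingertips stand 8 mm ahead of it and the grasp point (between the pads) lies 11 mm behind it; z points along the fingers, y is the line along which they close (so a half turn about z gives the same grasp; the last joint's range is limited). The gripper opens to 85 mm and grips with 20 to 120 N. Pads are 22 mm wide; open, the fingers measure 114 mm over their backs; the gripper's body (76 mm by 85 mm) begins 54 mm behind the grasp point. The pads swing forward as they close: fully open they stand 13 mm farther back than shut.
Start: joints at [1.043, 0.053, 1.613, -0, 1.476, -0.119], TCP at [0.248, 0.573, 0.239] pointing down, gripper open.
Joint ranges: [-3.01, 3.01], [-1.01, 2.22], [0.06, 2.58], [-1.02, 4.17], [0.09, 2.62], [-3.14, 3.14]. Speed limits (rad/s): [2.57, 2.57, 3.14, 3.14, 3.14, 3.14].

INTERFACE

Orientations are given as a rotation vector (axis times angle).
In Python, from station import ctrl gives the robot as it stands.
- The arm moves only by the tool step_hand, called by a JSON object that holds its "op" and its "data", one argument or row to a line. Schema: {"type":"object","properties":{"moves":{"type":"array","items":{"type":"array","items":{"type":"array","items":{"type":"number"},"minItems":7,"maxItems":7},"minItems":1,"maxItems":20},"minItems":1,"maxItems":1},"grip_n":{"type":"number"},"only":{"type":"string"},"quiet":{"type":"boolean"},"lines":{"type":"string"}},"required":["moves"],"additionalProperties":false}. moves is a list that holds a single list of rows (three levels of brackets), with 1 to 20 rows, each of 7 numbers: the finger opening in m, then dx, dy, dz in fractions of the full range, 1 being 0.75 m, then a rotation vector rx, ry, rz in a scale on which 1.0 is 2 pi rad; each row is the pose to reach, as a shift and turn from the pose commanded when the call began, along the tool's axes at that moment; what a row does not reach only later rows make up. A row lasts 1/12 s, in which the tool goes at most 0.0417 m and 0.125 rad, less where a joint would pass 70% of its speed; a pose out of reach is approached as far as the arm can. The fingers move at their own pace and stop on an object; grip_n is the grip in N (left out, the last holds). Time passes only in rows, so rows that do not move let the fingers close. The tool returns the time, the measured TCP pose, the force, the opening and the grip force at its end. only (a regular expression) keeps the lines of the reply that match it, lines (a string "A,B") keeps lines A to B, and quiet returns only ok. Shift and turn numbers lie between -1 and 1, and a call with a number outside is refused. Input that does not fit is refused with a message, and nothing moves.
- ctrl.get_obs(): the state, without advancing time (a new reading comes with each control period).
- ctrl.get_image(name): name is "side" or "top"; returns the picture (400x640x3 uint8, red, green, blue); there is no depth.
- ctrl.camera_params(name): a dict with "fx", "fy", "cx", "cy" (pixels), "k1" (the pictures are not rectified: a ray, as slopes to the right and down, at radius r is drawn at 1 + k1 r^2 times it, then the intrinsics apply), "T" (4x4, takes a point from camera to world coordinates). Camera axes: x right, y down, z forward; pixel columns grow to the right and rows downward; lengths in m; the calibration is good to about 2 mm. A picture is of the moment at which its call begins. camera_params takes no time and is no camera call.
- ctrl.finish_job(): hands the job in; it is judged then, once.
Trained networks look in the newest picture that a camera, given by its name, has taken for a name from the list of things; names that differ only in an ending like _2 or _b are one class to them, and where a whole thing is asked for, a point or a joint stands for the part that bears it (a point fixed in the world has none). Each returns a list of dicts, best first, with "p" (0 to 1); they miss things now and then, are a little off and sometimes report something else, mostly with a low value. They report only what shows in the picture. A call takes as long as a camera call. They do not tell look-alikes from the thing itself.
- ctrl.find_in(camera, thing): "extent" ([left, top, right, bottom] in pixels, round what is visible of it).
- ctrl.cut_out(camera, thing): "mask" (400x640 bool, what is visible of it) and "extent" ([left, top, right, bottom] in pixels, round what is visible of it).
- ctrl.tip_of(camera, thing): "xy" ([column, row] in pixels: a listed point, or the origin of a listed thing).
The state is a dict: "t": time; "q": joint angles; "dq": joint speeds; "effort": joint torques, N m; "tool_pos": TCP position; "tool_rot": TCP orientation; "contact_force": force on the tool from outside, world axes, zero at the start; "wrist_torque": the same for the moment, N m; "opening": finger opening in m; "grip_force": force on a finger pad.
Only numpy, scipy, OpenCV 4.12 (cv2) and the standard library are available. Lean on these libraries where they do the work, as an engineer would, in place of code of your own. Each camera call takes 0.05 s, during which the arm holds its last target. There are 200 camera calls.

## Working session

There is one attempt and no reset: what is moved stays moved. The work goes in short steps, Python scripts to look and compute and a tool call to move; the robot and the scene stay as the last step left them, time stands still between calls to the robot, and variables do not carry over. Pictures are saved under pics/ and viewed, at most 10 in all, crops included, and the job is handed in when it is done.

```bash
mkdir -p pics; cat > h.py <<'E'
import numpy as np, cv2
from scipy.spatial.transform import Rotation as R
from station import ctrl
def ray(cam,uv):
    p=ctrl.camera_params(cam); x=np.array([(uv[0]-p["cx"])/p["fx"],(uv[1]-p["cy"])/p["fy"]])
    K=np.array([[p["fx"],0,p["cx"]],[0,p["fy"],p["cy"]],[0,0,1.]])
    u=cv2.undistortPoints(np.array([[uv]],float),K,np.array([p["k1"],0,0,0.]))[0,0]
    T=np.array(p["T"]); return T[:3,3],T[:3,:3]@np.array([u[0],u[1],1])
def at_z(cam,uv,z):
    o,d=ray(cam,uv); return o+d*(z-o[2])/d[2]
def proj(cam,P):
    p=ctrl.camera_params(cam); T=np.array(p["T"]); c=T[:3,:3].T@(np.array(P)-T[:3,3])
    s=c[:2]/c[2]; s=s*(1+p["k1"]*(s@s)); return np.array([s[0]*p["fx"]+p["cx"],s[1]*p["fy"]+p["cy"]])
E
python3 - <<'E'
from h import *
a={c:ctrl.get_image(c) for c in("top","side")}
for c in a: cv2.imwrite(f"pics/{c}0.png",a[c][:,:,::-1]); print(c,np.round(ctrl.camera_params(c)["T"],3).tolist())
for c in a:
  for n in("cup","nest","dish","bowl"):
    for d in ctrl.find_in(c,n)[:4]: print(c,n,round(d["p"],2),np.round(d["extent"],1))
    for d in ctrl.tip_of(c,n)[:4]: print(c,n,"tip",round(d["p"],2),np.round(d["xy"],1),at_z(c,d["xy"],{"cup":.022,"nest":0,"dish":0,"bowl":.026}[n]).round(3))
o=ctrl.get_obs(); print(o["t"],o["tool_pos"],o["tool_rot"])
E
```

```text
top [[0.024, -0.996, 0.092, 0.435], [-0.999, -0.027, -0.033, 0.011], [0.035, -0.091, -0.995, 0.798], [0.0, 0.0, 0.0, 1.0]]
side [[0.992, -0.082, 0.094, 0.435], [-0.124, -0.736, 0.665, -0.607], [0.014, -0.671, -0.741, 0.728], [0.0, 0.0, 0.0, 1.0]]
top cup 0.73 [369.8 181.6 407.7 219.7]
top cup tip 0.93 [384.3 202.2] [ 0.501 -0.133  0.022]
top nest 0.92 [332.8 269.5 389.7 324.5]
top nest 0.83 [408.3 251.6 467.3 309.5]
top nest 0.72 [352.7 181.3 405.9 227.8]
top nest tip 0.86 [379.  204.1] [ 0.499 -0.128  0.   ]
top nest tip 0.78 [359.6 297.9] [ 0.334 -0.095  0.   ]
top nest tip 0.59 [434.3 277.7] [ 0.371 -0.227  0.   ]
top dish 0.56 [189.   79.7 240.5 128.2]
top dish tip 0.69 [215.  107.1] [0.665 0.17  0.   ]
top bowl 0.91 [174.  163.7 244.  232.7]
top bowl tip 0.91 [212.8 200. ] [0.496 0.161 0.026]
side cup tip 0.62 [327.3 274.2] [ 0.509 -0.132  0.022]
side nest 0.9 [193.4 233.1 247.7 295.9]
side nest 0.84 [216.6 301.3 270.7 368.1]
side nest 0.81 [295.9 250.7 347.2 304.6]
side nest tip 0.9 [321.  281.6] [ 0.499 -0.131  0.   ]
side nest tip 0.71 [245.7 339.7] [ 0.371 -0.223  0.   ]
side nest tip 0.66 [220.9 273.3] [ 0.332 -0.095  0.   ]
side dish 0.56 [366.1 136.5 405.7 166.9]
side dish tip 0.65 [386.1 155.2] [0.671 0.164 0.   ]
side bowl 0.8 [276.  124.5 332.8 163. ]
side bowl tip 0.65 [302.  153.5] [0.495 0.16  0.026]
0.9 [0.24841069 0.57349357 0.23933088] [-6.37680815e-01 -3.07617704e+00 -3.24572537e-05]
```

View pics/top0.png

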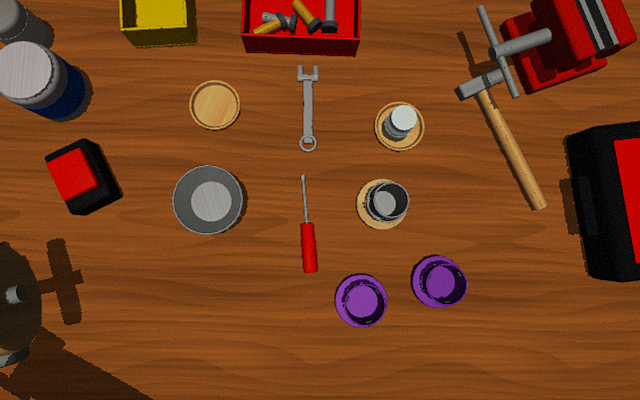

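View pics/side0.png

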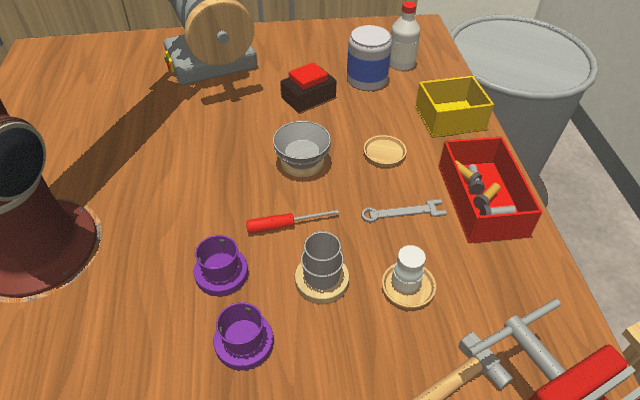

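The top view shows the steel cup at about (388,201) in its nest (380,204), the empty dish at (215,105) and the jar dish at (399,125). The bowls are at (208,200), and the purple look-alikes at (360,300) and (438,280). The side view agrees. Next I refine the positions with silhouettes.

```bash
cat > m.py <<'E'
from h import *
from scipy.optimize import least_squares
def sil(cam,xy,rings):
    P=np.array([proj(cam,[xy[0]+r*np.cos(t),xy[1]+r*np.sin(t),z]) for z,r in rings for t in np.linspace(0,6.283,40)])
    return np.r_[P.min(0),P.max(0)]
def fit(obs,x0):
    f=lambda x:np.concatenate([w*(sil(c,x,rg)-e) for c,e,rg,w in obs])
    s=least_squares(f,x0,loss="soft_l1",diff_step=1e-3); return s.x,f(s.x)
E
python3 - <<'E'
from m import *
dr=[(0,.045),(.014,.045)]; cr=[(.063,.0265),(.097,.028)]
ctrl.get_image("top");ctrl.get_image("side")
for n,rg,x0 in(("dish",dr,(.667,.168)),("cup",cr,(.5,-.131))):
  obs=[]
  for c in("top","side"):
    for d in ctrl.cut_out(c,n)+ctrl.find_in(c,n):
      e=np.array(d["extent"],float); 
      if np.abs(sil(c,x0,rg)-e).max()<12: obs.append((c,e,rg,1)); print(n,c,d["p"],(sil(c,x0,rg)-e).round(1))
  for cc in("top","side"):
    o=[k for k in obs if k[0]==cc]
    if o: print(cc,fit(o,x0)[0].round(4))
  x,r=fit(obs,x0); print(n,x.round(4),r.round(1))
  g=ctrl.get_obs(); print("tool shift",R.from_rotvec(g["tool_rot"]).inv().apply(np.r_[x,.2]-g["tool_pos"]).round(4))
# independent: rim ellipse centre by hand pixels
print(at_z("top",(388.7,200.6),.097),at_z("top",(214.8,104.5),.012),at_z("side",(322,248),.097),at_z("side",(385.5,150),.014))
E
```

```text
dish top 0.63 [-0.1 -0.1  1.9  1.4]
dish top 0.76 [ 0.4 -2.  -0.9  3.9]
dish side 0.95 [-1.9 -0.5 -0.1 -0.7]
dish side 0.79 [-3.  -1.3 -2.4  0.2]
top [0.6682 0.1684]Traceback (most recent call last):
  File "<stdin>", line 12, in <module>
  File "m.py", line 8, in fit
    s=least_squares(f,x0,loss="soft_l1",diff_step=1e-3); return s.x,f(s.x)
    return func(*args, **kwargs)
    result = trf(vector_fun.fun, vector_fun.jac, x0, f0, J0, lb, ub, ftol, xtol,
                 gtol, max_nfev, x_scale, loss_function, tr_solver,
                 tr_options.copy(), verbose, callback=callback_wrapped)
    return trf_no_bounds(
        fun, jac, x0, f0, J0, ftol, xtol, gtol, max_nfev, x_scale,
        loss_function, tr_solver, tr_options, verbose, callback=callback)
    f_new = fun(x_new)
    self._update_fun()
    ~~~~~~~~~~~~~~~~^^
    self.f = self.fun_wrapped(xp_copy(self.x))
             ~~~~~~~~~~~~~~~~^^^^^^^^^^^^^^^^^
    return np.atleast_1d(self.fun(x))
                         ~~~~~~~~^^^
    return self.f(x, *self.args, **self.kwargs)
           ~~~~~~^^^^^^^^^^^^^^^^^^^^^^^^^^^^^^
  File "m.py", line 7, in <lambda>
    f=lambda x:np.concatenate([w*(sil(c,x,rg)-e) for c,e,rg,w in obs])
                                  ~~~^^^^^^^^
  File "m.py", line 4, in sil
    P=np.array([proj(cam,[xy[0]+r*np.cos(t),xy[1]+r*np.sin(t),z]) for z,r in rings for t in np.linspace(0,6.283,40)])
                ~~~~^^^^^^^^^^^^^^^^^^^^^^^^^^^^^^^^^^^^^^^^^^^^^
  File "h.py", line 12, in proj
    p=ctrl.camera_params(cam); T=np.array(p["T"]); c=T[:3,:3].T@(np.array(P)-T[:3,3])
ValueError: time passes only in moves, steps and waits
```

```bash
sed -i 's/^from station import ctrl/from station import ctrl\nCP={c:ctrl.camera_params(c) for c in("top","side")}/; s/ctrl.camera_params(cam)/CP[cam]/' h.py
python3 - <<'E'
from m import *
dr=[(0,.045),(.014,.045)]; cr=[(.063,.0265),(.097,.028)]
ctrl.get_image("top");ctrl.get_image("side")
for n,rg,x0 in(("dish",dr,(.667,.168)),("cup",cr,(.5,-.131))):
  obs=[]
  for c in("top","side"):
    for d in ctrl.cut_out(c,n)+ctrl.find_in(c,n):
      e=np.array(d["extent"],float); 
      if np.abs(sil(c,x0,rg)-e).max()<12: obs.append((c,e,rg,1)); print(n,c,d["p"],(sil(c,x0,rg)-e).round(1))
  for cc in("top","side"):
    o=[k for k in obs if k[0]==cc]
    if o: print(cc,fit(o,x0)[0].round(4))
  x,r=fit(obs,x0); print(n,x.round(4),r.round(1))
  g=ctrl.get_obs(); print(g["t"],"tool shift",R.from_rotvec(g["tool_rot"]).inv().apply(np.r_[x,.2]-g["tool_pos"]).round(4))
print(at_z("top",(388.7,200.6),.097),at_z("top",(214.8,104.5),.012),at_z("side",(322,248),.097),at_z("side",(385.5,150),.014))
E
```

```text
dish top 0.81 [ 1.5 -1.   2.6  1.6]
dish top 0.78 [0.3 0.9 1.9 3.7]
dish side 0.79 [-1.4 -1.7 -1.2  1.7]
dish side 0.83 [-1.1 -2.6  2.6 -1.9]
top [0.6692 0.171 ]
side [0.6679 0.1629]
dish [0.6692 0.1701] [ 0.4 -2.2  1.5  0.3 -0.8 -0.3  0.8  2.4 -0.6 -2.4 -0.4  0.9 -0.3 -3.3
  3.4 -2.7]
1.5 tool shift [-0.5465 -0.2029  0.0393]
cup top 0.7 [ 2.1 -2.   2.1 -0.8]
cup top 0.56 [ 3.8 -0.8  0.5 -0.9]
cup side 0.71 [-1.9 -1.6 -2.  -4.2]
cup side 0.61 [-1.7  1.  -4.7 -1.8]
top [ 0.4982 -0.1276]
side [ 0.503  -0.1347]
cup [ 0.5008 -0.13  ] [ 1.5 -2.5  1.5 -1.3  3.2 -1.3 -0.1 -1.4 -1.5 -2.1 -1.6 -4.8 -1.3  0.5
 -4.3 -2.4]
1.7 tool shift [-0.5112 -0.5452  0.0393]
[ 0.49706887 -0.12593205  0.097     ] [0.66656975 0.16814349 0.012     ] [ 0.49928178 -0.13368811  0.097     ] [0.66863646 0.16468603 0.014     ]
```

Careful with the scale: shifts go in shares of 0.75 m and turns go in shares of 2 pi rad. That gives: -0.546 m / 0.75 = -0.728, -0.511 m / 0.75 = -0.6813.

{"op": "step_hand", "data": {
  "moves": [
    [[0.085,-0.6813,-0.728,0.0533,0,0,0],[0.085,-0.6813,-0.728,0.0533,0,0,0],[0.085,-0.6813,-0.728,0.0533,0,0,0],[0.085,-0.6813,-0.728,0.0533,0,0,0],[0.085,-0.6813,-0.728,0.0533,0,0,0],[0.085,-0.6813,-0.728,0.0533,0,0,0],[0.085,-0.6813,-0.728,0.0533,0,0,0],[0.085,-0.6813,-0.728,0.0533,0,0,0],[0.085,-0.6813,-0.728,0.0533,0,0,0],[0.085,-0.6813,-0.728,0.0533,0,0,0],[0.085,-0.6813,-0.728,0.0533,0,0,0],[0.085,-0.6813,-0.728,0.0533,0,0,0],[0.085,-0.6813,-0.728,0.0533,0,0,0],[0.085,-0.6813,-0.728,0.0533,0,0,0],[0.085,-0.6813,-0.728,0.0533,0,0,0],[0.085,-0.6813,-0.728,0.0533,0,0,0],[0.085,-0.6813,-0.728,0.0533,0,0,0],[0.085,-0.6813,-0.728,0.0533,0,0,0],[0.085,-0.6813,-0.728,0.0533,0,0,0],[0.085,-0.6813,-0.728,0.0533,0,0,0]]
  ],
  "grip_n": 40
}}

```text
t: 3.37
tool_pos: [0.5004, -0.1324, 0.199]
tool_rot: [-0.643, -3.074, -0.001]
contact_force: [0.2, 0.6, -0.9]
opening: 0.0851
grip_force: 0.0
```

Converted, 0.08 m / 0.75 = 0.1067, 0.065 m / 0.75 = 0.0867.

{"op": "step_hand", "data": {
  "moves": [
    [[0.085,0,0,0.0467,0,0,0],[0.085,0,0,0.0867,0,0,0],[0.085,0,0,0.1067,0,0,0],[0.085,0,0,0.1067,0,0,0],[0.085,0,0,0.1067,0,0,0]]
  ]
}}

```text
t: 3.78
tool_pos: [0.4996, -0.1294, 0.1188]
tool_rot: [-0.635, -3.075, -0.001]
contact_force: [0.7, 0.1, -0.0]
opening: 0.0849
grip_force: 0.0
```

```bash
python3 - <<'E'
from h import *
o=ctrl.get_obs();p=o["tool_pos"];Rm=R.from_rotvec(o["tool_rot"]); a=[]
for c in("top","side"):
    i=ctrl.get_image(c)[:,:,::-1].copy(); u=proj(c,[.5,-.131,.097]).astype(int)
    s=i[u[1]-60:u[1]+60,u[0]-60:u[0]+60]; s=cv2.resize(s,(400,400),interpolation=cv2.INTER_CUBIC)
    for P,col in((p+Rm.apply([0,.0425,.008]),(0,0,255)),(p+Rm.apply([0,-.0425,.008]),(0,0,255)),(np.array([.5,-.131,.097]),(0,255,0))):
        q=((proj(c,P)-u+60)*400/120).astype(int); cv2.circle(s,tuple(map(int,q)),4,col,-1)
    t=np.linspace(0,6.28,60); C=np.array([(proj(c,[.5+.028*np.cos(k),-.131+.028*np.sin(k),.097])-u+60)*400/120 for k in t]).astype(np.int32); cv2.polylines(s,[C],True,(0,255,0),1)
    a.append(s)
cv2.imwrite("pics/a.png",np.hstack(a))
E
```

```text
(no output)
```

View pics/a.png

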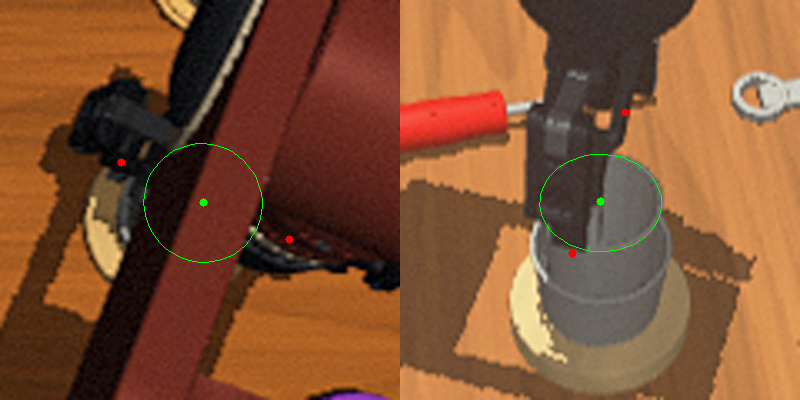

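The composite shows the predicted fingertips (red) landing on the real fingers. The predicted rim circle (green) sits on the cup, centred at about (600,200) in the right half. I can descend and grip.

Converted, 0.041 m / 0.75 = 0.0547, 0.028 m / 0.75 = 0.0373.

{"op": "step_hand", "data": {
  "moves": [
    [[0.085,0,0,0.0187,0,0,0],[0.085,0,0,0.0373,0,0,0],[0.085,0,0,0.0547,0,0,0],[0.085,0,0,0.0547,0,0,0],[0.03,0,0,0.0547,0,0,0],[0.03,0,0,0.0547,0,0,0],[0.03,0,0,0.0547,0,0,0],[0.03,0,0,0.0547,0,0,0],[0.03,0,0,0.0547,0,0,0],[0.03,0,0,0.0547,0,0,0]]
  ],
  "grip_n": 40
}}

```text
t: 4.72
tool_pos: [0.5019, -0.1309, 0.0807]
tool_rot: [0.637, 3.073, -0.0]
contact_force: [-1.3, 2.2, 5.8]
opening: 0.0531
grip_force: 42.2
```

Converted, -0.022 m / 0.75 = -0.0293, -0.016 m / 0.75 = -0.0213.

{"op": "step_hand", "data": {
  "moves": [
    [[0.03,0,0,-0.0067,0,0,0],[0.03,0,0,-0.0133,0,0,0],[0.03,0,0,-0.0213,0,0,0],[0.03,0,0,-0.0293,0,0,0]]
  ]
}}

```text
t: 5.05
tool_pos: [0.4998, -0.1304, 0.1001]
tool_rot: [-0.638, -3.075, -0.001]
contact_force: [0.8, 0.2, -5.4]
opening: 0.053
grip_force: 43.1
```

{"op": "step_hand", "data": {
  "moves": [
    [[0.03,0,0,-0.0107,0,0,0],[0.03,0,0,-0.0213,0,0,0],[0.03,0,0,-0.0347,0,0,0],[0.03,0,0,-0.0533,0,0,0],[0.03,0,0,-0.08,0,0,0],[0.03,0,0,-0.1067,0,0,0],[0.03,0,0,-0.1067,0,0,0]]
  ]
}}

```text
t: 5.63
tool_pos: [0.5032, -0.132, 0.1869]
tool_rot: [0.636, 3.067, -0.004]
contact_force: [1.0, -0.9, -0.0]
opening: 0.0533
grip_force: 43.8
```

```bash
python3 - <<'E'
from h import *
o=ctrl.get_obs();print(o["t"],o["tool_pos"],o["contact_force"])
i=ctrl.get_image("side"); cv2.imwrite("pics/b.png",cv2.resize(i[120:320,220:440],(660,600))[:,:,::-1])
E
```

```text
5.6333 [ 0.50315846 -0.13200513  0.18686497] [ 1.03802434 -0.87352102 -0.0382717 ]
```

View pics/b.png

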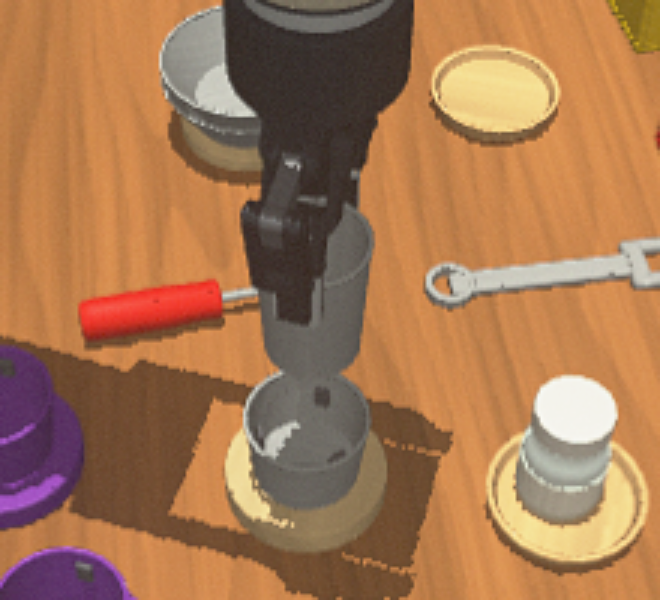

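The cup is free and upright in the gripper at about (315,290), and the nest below it at (305,440) is empty. The bowls and the jar are undisturbed. Now I carry it to the dish.

Converted, 0.34 m / 0.75 = 0.4533, 0.335 m / 0.75 = 0.4467.

{"op": "step_hand", "data": {
  "moves": [
    [[0.03,-0.0027,0.0267,0,0,0,0],[0.03,-0.008,0.0733,0,0,0,0],[0.03,-0.0133,0.12,0,0,0,0],[0.03,-0.0173,0.1667,0,0,0,0],[0.03,-0.0227,0.2133,0,0,0,0],[0.03,-0.028,0.26,0,0,0,0],[0.03,-0.032,0.3067,0,0,0,0],[0.03,-0.0373,0.3533,0,0,0,0],[0.03,-0.0413,0.3933,0,0,0,0],[0.03,-0.0453,0.4267,0,0,0,0],[0.03,-0.048,0.4467,0,0,0,0],[0.03,-0.048,0.4533,0,0,0,0],[0.03,-0.048,0.4533,0.04,0,0,0],[0.03,-0.048,0.4533,0.08,0,0,0],[0.03,-0.048,0.4533,0.1133,0,0,0],[0.03,-0.048,0.4533,0.1267,0,0,0],[0.03,-0.048,0.4533,0.1267,0,0,0],[0.03,-0.048,0.4533,0.1267,0,0,0]]
  ]
}}

```text
t: 7.18
tool_pos: [0.6681, 0.1665, 0.085]
tool_rot: [-0.638, -3.075, 0.001]
contact_force: [1.0, -0.5, -0.0]
opening: 0.0533
grip_force: 43.8
```

```bash
python3 - <<'E'
from h import *
a=[]
for c in("top","side"):
    i=ctrl.get_image(c)[:,:,::-1].copy(); u=proj(c,[.668,.167,.03]).astype(int)
    s=cv2.resize(i[u[1]-55:u[1]+55,u[0]-55:u[0]+55],(400,400),interpolation=cv2.INTER_CUBIC)
    for z,r,col in((.014,.045,(0,255,0)),(.029,.024,(0,0,255))):
        C=np.array([(proj(c,[.668+r*np.cos(k),.167+r*np.sin(k),z])-u+55)*400/110 for k in np.linspace(0,6.28,60)]).astype(np.int32); cv2.polylines(s,[C],True,col,1)
    a.append(s)
cv2.imwrite("pics/c.png",np.hstack(a))
E
```

```text
(no output)
```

View pics/c.png

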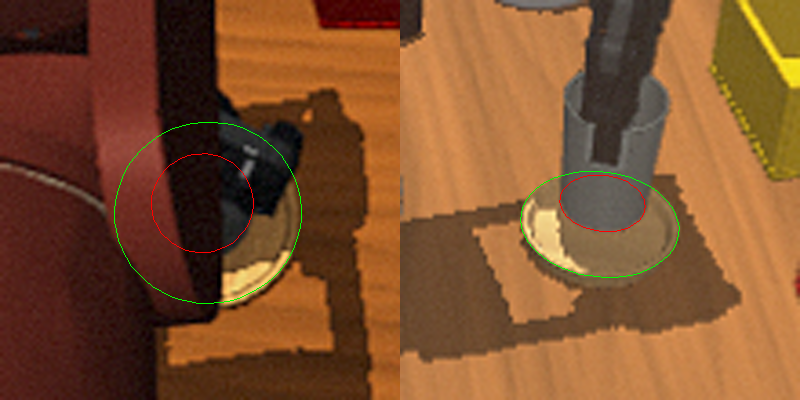

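In the side crop the cup's foot (about (605,205)) is centred in the dish ring (centre (600,223), with the foot 23 mm above the floor). In the top crop the dish ring fits as well. I lower slowly until contact.

Converted, 0.021 m / 0.75 = 0.028, 0.02 m / 0.75 = 0.0267.

{"op": "step_hand", "data": {
  "moves": [
    [[0.03,0,0,0.0107,0,0,0],[0.03,0,0,0.02,0,0,0],[0.03,0,0,0.024,0,0,0],[0.03,0,0,0.0267,0,0,0],[0.03,0,0,0.028,0,0,0],[0.03,0,0,0.028,0,0,0],[0.03,0,0,0.028,0,0,0]]
  ]
}}

```text
t: 7.87
tool_pos: [0.6689, 0.167, 0.0648]
tool_rot: [0.637, 3.075, 0.0]
contact_force: [-1.0, -0.4, 2.9]
opening: 0.0532
grip_force: 44.1
```

{"op": "step_hand", "data": {
  "moves": [
    [[0.03,0,0,0.0013,0,0,0],[0.03,0,0,0.0013,0,0,0],[0.03,0,0,0.0013,0,0,0]]
  ]
}}

```text
t: 8.12
tool_pos: [0.6692, 0.1669, 0.0648]
tool_rot: [0.637, 3.075, 0.0]
contact_force: [-2.4, 0.2, 5.3]
opening: 0.0534
grip_force: 44.4
```

{"op": "step_hand", "data": {
  "moves": [
    [[0.03,0,0,0.0013,0,0,0],[0.03,0,0,0.0013,0,0,0],[0.03,0,0,0.0013,0,0,0]]
  ]
}}

```text
t: 8.37
tool_pos: [0.6694, 0.1669, 0.0648]
tool_rot: [0.637, 3.074, -0.0]
contact_force: [-3.1, -0.9, 9.2]
opening: 0.0538
grip_force: 44.8
```

Converted, -0.0015 m / 0.75 = -0.002.

{"op": "step_hand", "data": {
  "moves": [
    [[0.03,0,0,-0.002,0,0,0],[0.03,0,0,-0.002,0,0,0],[0.058,0,0,-0.002,0,0,0],[0.062,0,0,-0.002,0,0,0],[0.07,0,0,-0.002,0,0,0],[0.08,0,0,-0.002,0,0,0],[0.085,0,0,-0.002,0,0,0],[0.085,0,0,-0.002,0,0,0],[0.085,0,0,-0.002,0,0,0]]
  ],
  "grip_n": 20
}}

```text
t: 9.12
tool_pos: [0.6684, 0.167, 0.0637]
tool_rot: [-0.638, -3.076, 0.0]
contact_force: [0.1, -0.9, -0.1]
opening: 0.0848
grip_force: 0.0
```

{"op": "step_hand", "data": {
  "moves": [
    [[0.085,0,0,-0.0133,0,0,0],[0.085,0,0,-0.04,0,0,0],[0.085,0,0,-0.08,0,0,0],[0.085,0,0,-0.1333,0,0,0],[0.085,0,0,-0.1867,0,0,0],[0.085,-0.0533,-0.0533,-0.2133,0,0,0],[0.085,-0.0267,-0.1067,-0.2133,0,0,0],[0.085,0,-0.16,-0.2133,0,0,0],[0.085,0,-0.2133,-0.2133,0,0,0],[0.085,0,-0.2667,-0.2133,0,0,0],[0.085,0,-0.32,-0.2133,0,0,0],[0.085,0,-0.32,-0.2133,0,0,0],[0.085,0,-0.32,-0.2133,0,0,0]]
  ]
}}

```text
t: 10.2
tool_pos: [0.5724, -0.0555, 0.2249]
tool_rot: [0.644, 3.074, -0.0]
contact_force: [0.1, 0.2, -0.6]
opening: 0.0847
grip_force: 0.0
```

```bash
python3 - <<'E'
from h import *
a=[]
for c in("top","side"):
    i=ctrl.get_image(c)[:,:,::-1]; u=proj(c,[.6,.167,.03]).astype(int); u=np.clip(u,[75,75],[565,325])
    a.append(cv2.resize(i[u[1]-75:u[1]+75,u[0]-75:u[0]+75],(400,400),interpolation=cv2.INTER_CUBIC))
    for d in ctrl.find_in(c,"cup")[:2]: print(c,d)
cv2.imwrite("pics/d.png",np.hstack(a))
E
```

```text
top {'extent': [189.3, 76.2, 228.2, 119.1], 'p': 0.94}
side {'extent': [374.4, 111.3, 404.6, 158.9], 'p': 0.91}
```

View pics/d.png

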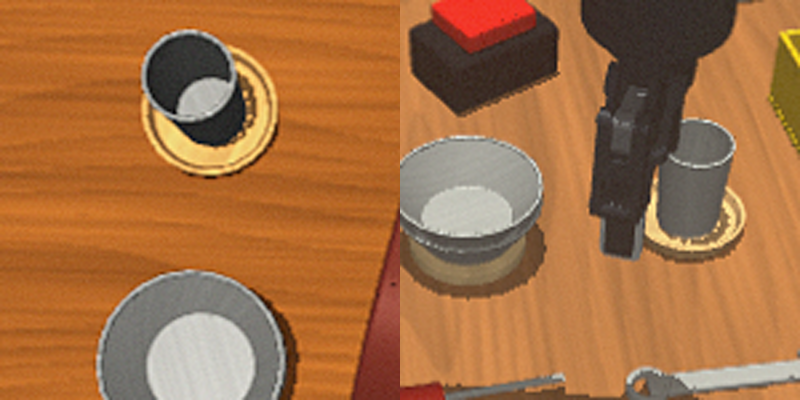

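The cup stands upright inside the empty dish (left half, foot about (210,115); right half about (690,225)). The bowls are untouched and the gripper is clear.

```bash
python3 -c "
from station import ctrl
print(ctrl.finish_job())"
```

```text
the job is handed in; nothing more can be done
None
```

The steel cup is out of its nest and stands upright, released, in the empty wooden dish; the bowls were left alone, and I handed the job in about 10 s into the 43 s limit.

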